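Set and lock a cam clamp on a chopping board

ROBOT

A 7-joint arm with a two-finger parallel gripper is mounted at the origin on a cart in front of the work surface, level with it; the furniture and walls round the work are solid. World frame = base frame: x ahead of the robot, y to its left, z up, the work surface at z = 0. Lengths are in m, angles in rad, forces in N, time in s.
With the tool pointing down it reaches from about 0.4 to 0.85 m from the base axis. Payload 10.4 kg.
Tool frame: the origin (TCP) lies at the very end of the fingers, on their centre line; the grasp point (between the pads) lies 19 mm behind it (manip.tcp_to_grasp is the distance from the TCP to the grasp point, in m); x points along the fingers, y is the direction in which the jaws open and shut, and the axes are right-handed (so a half turn about x gives the same grasp; the last joint's range is limited). The gripper opens to 85 mm and grips with 20 to 120 N. Pads are 22 mm wide; open, the fingers measure 114 mm over their backs; the gripper's body (76 mm by 85 mm) begins 54 mm behind the grasp point. The pads swing forward as they close: fully open they stand 13 mm farther back than shut.
Start: joints at [1.313, 0.332, -0.065, 1.46, 0.022, 1.35, -0.088], TCP at [0.145, -0.608, 0.231] pointing down, gripper open.
Joint ranges: [-2.6, 2.6], [-0.5, 2.12], [-1.47, 1.34], [0.16, 2.42], [-1.27, 4.41], [0.06, 2.06], [-2.6, 2.6]. Speed limits (rad/s): [2.22, 2.22, 2.79, 2.79, 3.14, 3.14, 3.14].

INTERFACE

Orientations are given as a unit quaternion [x, y, z, w].
In Python, from workcell import manip, cams, hand_in gives the robot as it stands.
- The arm moves only by the shell command python3 -m handwheel 'ROWS' [FORCE]. ROWS is text: rows parted by semicolons, each of 7 numbers parted by spaces: the shift along the tool's x, y, z in mm, then the turn, a rotation vector about the tool's x, y, z in rad, then the finger opening in mm, from 0 to 85.4. A call has 1 to 8 rows; each row shifts and turns the commanded pose from where the row before left it, along the tool's axes as they then stand; what a row does not reach is not made up. A row lasts 1/10 s, in which the tool goes at most 50 mm and 8.59 degrees, less where a joint would pass 70% of its speed; a pose out of reach is approached as far as the arm can. A call with a gripper value outside its range is refused whole. The fingers move at their own pace and stop on an object; FORCE is the grip in N (left out, the last holds). Time passes only in rows, so rows that do not move let the fingers close. It gives the time, the measured TCP pose, the force and the opening at its end, in the units of the state.
- manip.get_obs(): the state, without advancing time (a new reading comes with each control period).
- cams.camera(name): name is "scene" or "side" or "wrist"; returns a dict with "color" (384x512x3 uint8, blue, green, red), "depth" (384x512 float32, m along the optical axis (not along the pixel's ray), 0 where there is no reading), "camera_matrix" (3x3 intrinsics, pixels), "origin" and "attitude" of the camera in the world; the wrist camera has in their place "T_tool_cam" (4x4, takes a point from camera to tool coordinates, whose origin is the TCP and whose axes are the tool frame's). Camera axes: x right, y down, z forward; pixel columns grow to the right and rows downward; lengths in m; the calibration is good to about 2 mm. A picture is of the moment at which its call begins: read the wrist's pose just before it.
- hand_in(): hands the job in, once; it reports no verdict.
Trained networks look in the newest picture that a camera, given by its name, has taken for a name from the list of things; names that differ only in an ending like _2 or _b are one class to them, and where a whole thing is asked for, a point or a joint stands for the part that bears it (a point fixed in the world has none). Each returns a list of dicts, best first, with "conf" (0 to 1); they miss things now and then, are a little off and sometimes report something else, mostly with a low value. They report only what shows in the picture. A call takes as long as a camera call.
- cams.recognise(camera, thing): "box" ([left, top, width, height] in pixels, round what is visible of it).
- cams.outline_of(camera, thing): "region" (384x512 bool, what is visible of it) and "box" ([left, top, width, height] in pixels, round what is visible of it).
The state is a dict: "clock": time; "joint_pos": joint angles; "joint_velocities": joint speeds; "tau": joint torques, N m; "position": TCP position; "ee_rot": TCP orientation; "ft_force": force on the tool from outside, world axes, zero at the start; "torque": the same for the moment, N m; "grip_width": opening from 0.0 (shut) to 1.0 (fully open).
Only numpy, scipy, OpenCV 4.12 (cv2) and the standard library are available. Lean on these libraries where they do the work, as an engineer would, in place of code of your own. Each camera call takes 0.05 s, during which the arm holds its last target.

TASK

Clamp the chopping board to the worktop with the cam clamp that stands at its left end. With the lever up, so that the foot is off the board, turn the knob until the lever, when swung down, begins to bite a little short of half-way (about 34 degrees from fully open); then push the lever down fully home and leave it there, so that the foot holds the board with about 70 N (never more than 100 N, which would mark the board). Turn the knob only while the foot is unloaded, and leave the board and the things on and around it where they are.

Things in the scene. Friction and masses are not known exactly. Their poses are not given: they have to be found in the camera images.
- clamp: steel cam hold-down clamp, fixed to the worktop. Origin: centre of its 70 mm (x) by 112 mm (y) base plate, z up. An arm 24 mm wide runs from its tower to its own -y over the end of the board and carries the black knob (above) and the round rubber foot (below, 28 mm across) on the vertical line x = 0, y = -110 mm. The lever is hinged on the tower's +y side and swings away from the knob
- lever_hinge (a point): point on the lever's hinge axis, which runs along the clamp's x: at x = 0, y = 32 mm, z = 70 mm of the clamp. A toggle lowers arm, knob and foot: with p = 1.2 - lever, by 20 cos p + sqrt(900 - 400 sin^2 p) - 30.75 mm: 19.1 mm when home, 19.25 mm at the dead point (lever 1.2), past which the lever snaps home and stays locked
- lever (a joint): cam lever angle in rad: 0 = up and open (76.5 degrees above level, leaning to the clamp's +y), 1.3 = home on its stop, level to +y; elevation = 1.335 minus this. Unloaded it stays where it is left (light friction). From the bite on, the torque to close it rises by foot force x slope of the toggle's curve: rightly set it bites at 0.6 rad and takes up to 5 or 6 N more at lever_grip than before the bite
- lever_grip (a point): middle of the rubber grip at the lever's end, 100 mm from the hinge axis; the grip is 40 mm long, 15 mm thick and 22 mm wide; the width runs along the clamp's x. The lever ends 20 mm beyond this point
- knob (a joint): angle of the adjusting knob in rad, growing as it is turned clockwise seen from above, which lowers the foot by 18 mm per turn (2.86 mm per rad) relative to the arm. Stiff to turn (0.42 N m); stays where it is left; the knob itself does not rise or sink as it turns. Range -0.3 to 3.2
- knob_grip (a point): middle of the oblong black knob, 50 mm long, 30 mm across its two flat sides, 24 mm high; its own y runs along the length, the flats face its x; at knob angle 0 these are the clamp's axes. With the lever open it is 128 mm above the worktop; the collar and arm under it are 24 mm wide, the arm's top 26 mm below this point
- board_top (a point): centre of the board's upper face, on which the foot presses. The foot is sprung: with the lever home it presses with 12.5 N per mm by which it would else reach below this face. How far the foot is set down differs by up to 3 mm and is not given: as found the clamp is always too loose, but the foot already touches just before the lever is home
- chopping_board: loose wooden chopping board, 220 x 300 x 22 mm, one short end under the clamp's foot; origin at the centre of its underside, long side along its y
- tin: food tin, 75 mm across, 58 mm high, standing on the board; origin at the centre of its underside
- opener: bottle opener with a handle, 174 x 41 x 20 mm, lying on the board; origin under its middle
- mug: white mug, 83 x 113 x 93 mm, on the worktop; origin under its middle
- teaspoon: teaspoon, 130 x 26 x 11 mm, on the worktop; origin under its middle
- mill: wooden pepper mill, 58 mm across, 170 mm high, at the back of the worktop; origin at the centre of its underside

How it is judged:
At the end, for the whole second after the job is handed in: The lever is fully home (1.24 rad or more) and released, and the foot presses the board with 62 to 78 N, all at rest (value of joint lever above 1.24 rad and contact force between clamp and chopping_board between 62 and 78 N and linear speed of chopping_board below 0.01 m/s); the robot touches nothing.
It fails at once if the foot presses the board with more than 100 N (contact force between clamp and chopping_board above 100 N).
It fails at once if the knob is turned while the foot presses the board with more than 15 N (contact force between clamp and chopping_board above 15 N and (velocity of joint knob above 0.15 rad/s or velocity of joint knob below -0.15 rad/s)).
It fails at once if the board is shifted by more than 20 mm (distance of chopping_board from where it was at the start of the episode above 0.02 m).
It fails at once if the tin, opener, mug, teaspoon or mill is moved by more than 30 mm (distance of any of tin, opener, mug, teaspoon, mill from where it was at the start of the episode above 0.03 m).
It also fails if it takes over 67 s, if anything falls off the work surface, if the arm or the gripper's body presses on something with over 40 N, if the wrist force passes 120 N, or if a joint passes its speed limit or range.

## Working session

There is one attempt and no reset: what is moved stays moved. The work goes in short steps, Python scripts to look and compute and a shell command to move; the robot and the scene stay as the last step left them, time stands still between calls to the robot, and variables do not carry over. Pictures are saved under pics/ and viewed, and the job is handed in when it is done.

```bash
ls; mkdir -p pics; python3 - <<'E'
from workcell import manip,cams
import cv2,numpy as np
o=manip.get_obs(); print({k:np.round(v,3) for k,v in o.items()})
print(manip.tcp_to_grasp)
for n in ("scene","side"):
    c=cams.camera(n); cv2.imwrite(f"pics/{n}0.png",c["color"]); np.savez(f"{n}0.npz",**{k:v for k,v in c.items()})
    print(n,c["camera_matrix"],c["origin"],c["attitude"])
    for t in ("clamp","lever","knob","chopping_board","tin","opener","mug","teaspoon","mill"):
        print(t,[(np.round(r["box"]),round(r["conf"],2)) for r in cams.recognise(n,t)][:2])
E
```

```text
pics
{'clock': np.float64(0.0), 'joint_pos': array([ 1.313,  0.333, -0.065,  1.461,  0.022,  1.35 , -0.088]), 'joint_velocities': array([-0.   ,  0.001, -0.002,  0.002,  0.   , -0.   ,  0.001]), 'tau': array([ 1.0000e-03, -6.2545e+01,  5.0000e-02, -3.9160e+01,  1.6000e-02,
        1.0000e-02,  0.0000e+00]), 'position': array([ 0.145, -0.608,  0.231]), 'ee_rot': array([-0.702, -0.083,  0.702, -0.082]), 'ft_force': array([-0.811,  0.002, -0.028]), 'torque': array([-0.061,  0.048,  0.004]), 'grip_width': np.float64(1.001)}
0.0187
scene [[429.4181503    0.         253.74018468]
 [  0.         429.4181503  195.309616  ]
 [  0.           0.           1.        ]] [-0.57054     0.55743567  0.76063395] [-0.46372134  0.72195686 -0.43640222  0.27072849]
clamp [(array([237., 189.,  55.,  54.]), 0.66), (array([276., 189.,  18.,   6.]), 0.4)]
lever [(array([233., 188.,  12.,  40.]), 0.59)]
knob [(array([232., 189.,  17.,  39.]), 0.7), (array([272., 188.,  21.,  10.]), 0.66)]
chopping_board [(array([265., 188.,  78.,  57.]), 0.91)]
tin [(array([309., 185.,  18.,  22.]), 0.62)]
opener [(array([320.
[... 255 characters left out ...]
86 ]
 [  0.         489.12052971 186.59241433]
 [  0.           0.           1.        ]] [-0.05835347  0.86987615  0.66729242] [-0.24868253  0.82693702 -0.48034784  0.15361676]
clamp [(array([245., 158.,  56.,  90.]), 0.95), (array([241., 287.,  37.,  44.]), 0.45)]
lever [(array([253., 170.,  10.,  55.]), 0.79), (array([119., 214.,  43.,  56.]), 0.35)]
knob [(array([282., 156.,  17.,  17.]), 0.69)]
chopping_board [(array([244., 157., 111.,  63.]), 0.92)]
tin [(array([286., 145.,  22.,  28.]), 0.76)]
opener []
mug [(array([120., 215.,  45.,  56.]), 0.84)]
teaspoon [(array([241., 290.,  39.,  42.]), 0.87), (array([281., 157.,  17.,  16.]), 0.16)]
mill [(array([142., 164.,  24.,  67.]), 0.55)]
```

```bash
python3 - <<'E'
import cv2
a=cv2.imread("pics/scene0.png"); b=cv2.imread("pics/side0.png")
cv2.imwrite("pics/scene0z.png",cv2.resize(a[150:300,130:350],None,fx=3.6,fy=3.6,interpolation=cv2.INTER_CUBIC))
cv2.imwrite("pics/side0z.png",cv2.resize(b[130:340,110:370],None,fx=2.8,fy=2.8,interpolation=cv2.INTER_CUBIC))
E
```

```text
(no output)
```

View pics/scene0.png

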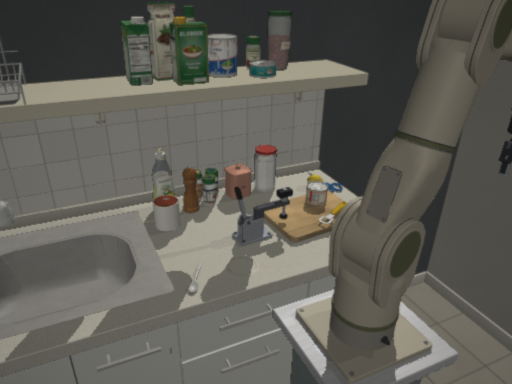

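```bash
sleep 0.1
```

```text
(no output)
```

View pics/scene0z.png

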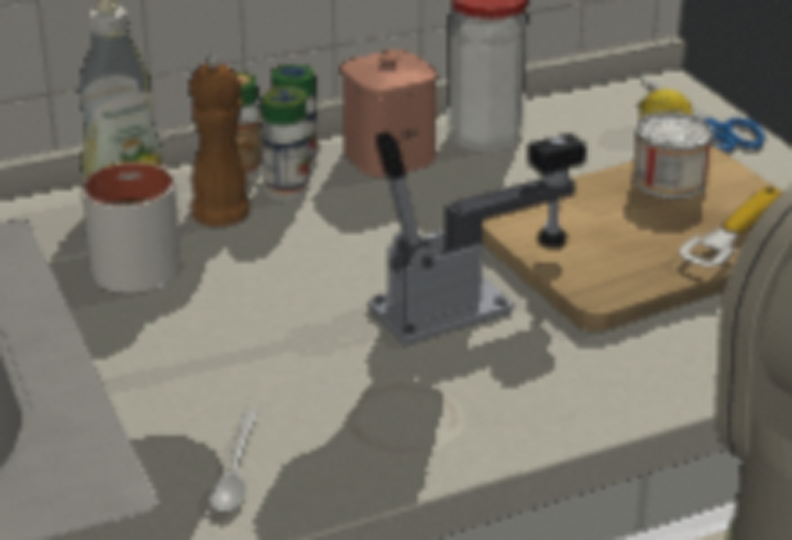

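View pics/side0z.png

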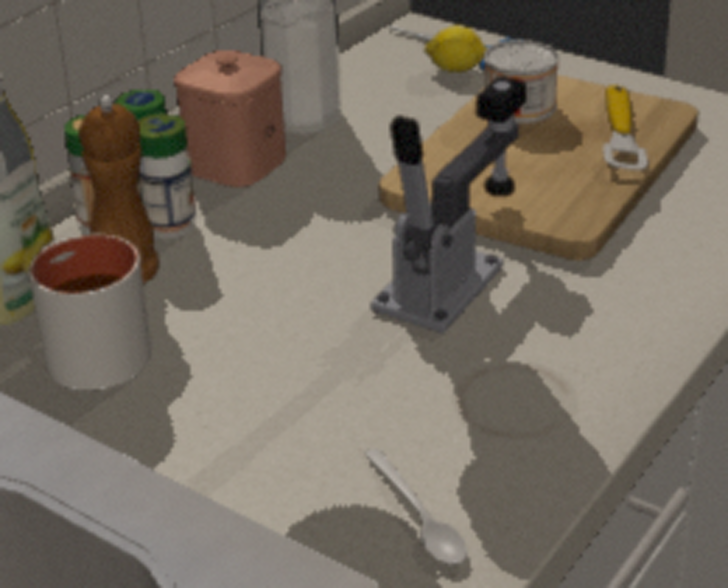

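The clamp stands open with its lever up. In the scene picture the knob is near (284,193) and the lever grip near (238,193). The board carries the tin and opener on the right, and the mug is on the left. Next I'll deproject these.

```bash
cat > h.py <<'E'
import numpy as np
from scipy.spatial.transform import Rotation as R
def cloud(c):
    K=c["camera_matrix"]; d=np.asarray(c["depth"],float); v,u=np.mgrid[0:d.shape[0],0:d.shape[1]]
    p=np.stack([(u-K[0,2])/K[0,0]*d,(v-K[1,2])/K[1,1]*d,d],-1)
    if "T" in c: P=p@c["T"][:3,:3].T+c["T"][:3,3]
    else: P=p@R.from_quat(c["attitude"]).as_matrix().T+c["origin"]
    P[d<=0]=np.nan
    return P
def proj(c,X):
    X=np.atleast_2d(X)
    if "T" in c: M=c["T"][:3,:3];o=c["T"][:3,3]
    else: M=R.from_quat(c["attitude"]).as_matrix();o=c["origin"]
    q=(X-o)@M; K=c["camera_matrix"]
    return np.stack([K[0,0]*q[:,0]/q[:,2]+K[0,2],K[1,1]*q[:,1]/q[:,2]+K[1,2]],-1)
def wrist():
    from workcell import manip,cams
    o=manip.get_obs(); c=dict(cams.camera("wrist")); T=np.eye(4); T[:3,:3]=R.from_quat(o["ee_rot"]).as_matrix(); T[:3,3]=o["position"]
    c["T"]=T@c["T_tool_cam"]; return c
E
python3 - <<'E'
from h import *
for n in ("scene","side"):
    c=dict(np.load(n+"0.npz")); P=cloud(c); col=c["color"]
    pts={"scene":{"knob":(284,190),"levtip":(237,190),"basecornerL":(234,235),"baseR":(271,235),"baseF":(243,243),"boardnear":(295,239),"boardL":(266,214),"board":(300,220),"table":(220,240)},
         "side":{"knob":(290,163),"levtip":(254,176),"baseL":(245,238),"baseN":(266,246),"baseR":(288,224),"boardL":(247,197),"boardN":(316,219),"boardR":(358,168),"board":(300,200),"table":(230,260)}}[n]
    for k,(u,v) in pts.items(): print(n,k,np.round(P[v,u],3))
    # dark pts above 60 mm near clamp
    z=P[...,2]; m=(z>.1)&(z<.2)&(P[...,0]>.3)&(P[...,0]<.7)&(abs(P[...,1])<.5)
    v,u=np.nonzero(m); 
    for a,b in list(zip(v,u))[::8]: print(b,a,np.round(P[a,b],3),col[a,b])
E
```

```text
scene knob [ 0.472 -0.044  0.138]
scene levtip [0.45  0.125 0.184]
scene basecornerL [0.481 0.123 0.008]
scene baseR [0.438 0.014 0.005]
scene baseF [0.431 0.115 0.007]
scene boardnear [ 0.378 -0.039  0.012]
scene boardL [ 0.535 -0.016  0.023]
scene board [ 0.463 -0.107  0.017]
scene table [ 0.484  0.17  -0.   ]
190 169 [0.698 0.19  0.158] [40 65 93]
193 170 [0.696 0.181 0.153] [ 42  69 100]
193 171 [0.693 0.182 0.151] [38 64 91]
193 172 [0.694 0.182 0.147] [36 60 86]
189 173 [0.687 0.198 0.149] [37 62 89]
183 174 [0.696 0.216 0.145] [38 57 78]
191 174 [0.683 0.192 0.146] [34 56 80]
186 175 [0.687 0.208 0.144] [33 55 80]
194 175 [0.681 0.183 0.142] [30 49 71]
188 176 [0.691 0.201 0.137] [33 55 79]
196 176 [0.688 0.174 0.133] [28 46 52]
190 177 [0.679 0.197 0.138] [29 48 71]
186 178 [0.691 0.208 0.131] [31 50 72]
194 178 [0.682 0.183 0.13 ] [27 43 60]
189 179 [0.681 0.201 0.13 ] [30 50 72]
185 180 [0.699 0.21  0.12 ] [31 51 71]
193 180 [0.689 0.185 0.12 ] [27 44 63]
189 181 [0.681 0.201 0.123] [37 61 87]
184 182 [0.698 0.214 0.114] [40 59 79]
192 182 [0.685 0.19  0.115] [31 52 76]
188
[... 7325 characters left out ...]
55 193 [0.465 0.113 0.132] [67 66 69]
267 193 [0.473 0.054 0.101] [58 56 56]
147 194 [0.699 0.211 0.105] [23 47 74]
155 194 [0.689 0.197 0.101] [20 44 69]
260 194 [0.455 0.11  0.132] [76 73 77]
149 195 [0.695 0.209 0.102] [19 43 68]
258 195 [0.458 0.112 0.129] [72 71 71]
255 196 [0.467 0.111 0.123] [66 65 66]
270 196 [0.46  0.061 0.101] [38 37 38]
260 197 [0.454 0.112 0.125] [75 75 77]
259 198 [0.458 0.109 0.12 ] [73 71 73]
258 199 [0.458 0.113 0.119] [67 65 69]
257 200 [0.463 0.11  0.114] [67 65 68]
256 201 [0.467 0.107 0.108] [66 65 66]
256 202 [0.466 0.109 0.107] [66 66 66]
255 203 [0.471 0.106 0.101] [67 67 72]
263 203 [0.455 0.098 0.103] [75 75 79]
262 205 [0.454 0.103 0.1  ] [72 72 74]
```

```bash
python3 - <<'E'
from h import *
np.set_printoptions(precision=3,suppress=True)
from workcell import manip
c=wrist(); print(c["T_tool_cam"],c["camera_matrix"])
o=manip.get_obs(); M=R.from_quat(o["ee_rot"]).as_matrix(); print(M, o["position"])
import cv2; cv2.imwrite("pics/w0.png",c["color"])
for t in ([.40,-.02,.36],): print(M.T@(np.array(t)-o["position"])*1000)
E
```

```text
[[-0.    -0.304  0.953 -0.143]
 [ 1.     0.001  0.     0.001]
 [-0.001  0.953  0.304 -0.078]
 [ 0.     0.     0.     1.   ]] [[295.509   0.    260.048]
 [  0.    295.509 196.157]
 [  0.      0.      1.   ]]
[[ 0.     0.233 -0.973]
 [-0.    -0.973 -0.233]
 [-1.     0.     0.   ]] [ 0.145 -0.608  0.231]
[-128.719 -512.506 -384.37 ]
```

```bash
python3 -m handwheel '-33 -36 0 0 0 0 85;-33 -36 0 0 0 0 85;-33 -36 0 0 0 0 85;-33 -36 0 0 0 0 85;0 0 -48 -0.1 0 0 85;0 0 -48 -0.1 0 0 85;0 0 -48 -0.1 0 0 85;0 0 -48 -0.1 0 0 85' ; python3 -m handwheel '0 0 -48 -0.1 0 0 85;0 0 -48 -0.1 0 0 85;0 0 -48 -0.1 0 0 85;0 0 -48 -0.1 0 0 85;0 0 -48 -0.1 0 0 85;0 0 -48 -0.1 0 0 85;0 0 -48 -0.1 0 0 85;0 0 -40 -0.1 0 0 85'; python3 -m handwheel '0 0 0 -0.1 0 0 85;0 0 0 0 0 0 85;0 0 0 0 0 0 85'
cat > w.py <<'E'
import sys
from h import *
import cv2
np.set_printoptions(precision=4,suppress=True)
from workcell import manip
c=wrist(); np.savez(sys.argv[1]+".npz",**c); cv2.imwrite("pics/"+sys.argv[1]+".png",c["color"])
o=manip.get_obs();print(o["clock"],o["position"],R.from_quat(o["ee_rot"]).as_matrix(),o["joint_pos"],o["ft_force"])
E
python3 w.py w1
```

```text
clock: 1.85
position: [0.2903, -0.3953, 0.3634]
ee_rot: [0.671, 0.222, -0.671, 0.222]
ft_force: [0.5, -0.8, 0.5]
grip_width: 0.995
clock: 2.65
position: [0.4944, -0.0896, 0.3634]
ee_rot: [0.532, 0.466, -0.531, 0.466]
ft_force: [0.5, -0.5, -0.8]
grip_width: 0.999
clock: 2.95
position: [0.4936, -0.0933, 0.3633]
ee_rot: [-0.51, -0.49, 0.51, -0.49]
ft_force: [-0.1, -0.8, -0.3]
grip_width: 1.0
3.0 [ 0.4935 -0.0936  0.3632] [[-0.0002  0.9992 -0.0407]
 [-0.0003 -0.0407 -0.9992]
 [-1.     -0.0001  0.0003]] [ 0.728   0.0627 -0.6581  1.5185  0.0386  1.5736  0.0302] [ 0.2833  0.1418 -0.4296]
```

```bash
sleep 0.1
```

```text
(no output)
```

View pics/w1.png

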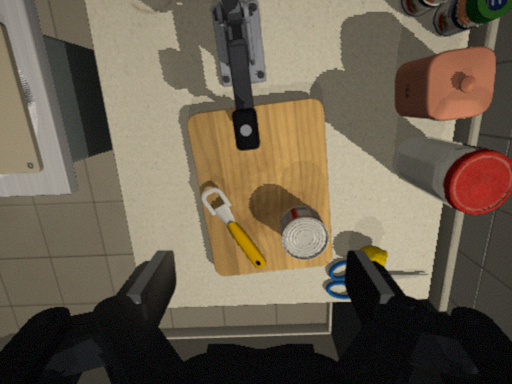

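The wrist view from above shows the knob at (246,129), aligned with the arm. The arm runs up to the tower at (235,30). The board, tin and opener lie below that, and nothing is near the knob.

```bash
cat > fit.py <<'E'
import sys
from h import *
import cv2
np.set_printoptions(precision=4,suppress=True)
c=dict(np.load(sys.argv[1]+".npz")); P=cloud(c)
def rect(n,lo,hi,box):
    z=P[...,2]; m=(z>lo)&(z<hi)&(P[...,0]>box[0])&(P[...,0]<box[1])&(P[...,1]>box[2])&(P[...,1]<box[3])
    q=P[m]; 
    if len(q)<10: print(n,len(q));return
    r=cv2.minAreaRect((q[:,:2]*1000).astype(np.float32)); print(n,len(q),np.round(q.mean(0),4),"med z",np.round(np.median(q[:,2]),4),"rect",np.round(r[0],1),np.round(r[1],1),round(r[2],1), "line yaw", np.round(np.degrees(np.polyfit(q[:,1],q[:,0],1)[0]),2))
rect("knob",.132,.15,(.4,.54,-.1,0))
rect("arm",.095,.108,(.4,.54,-.02,.08))
rect("base",.004,.013,(.4,.54,.0,.14))
rect("board",.017,.028,(.3,.65,-.4,.0))
rect("lever",.12,.2,(.4,.54,.08,.2))
E
python3 fit.py w1
```

```text
knob 982 [ 0.4792 -0.0471  0.14  ] med z 0.1403 rect [479.  -48.1] [30.1 50. ] 4.9 line yaw -3.0
arm 1256 [0.4736 0.0204 0.1022] med z 0.1024 rect [473.3  19.3] [24.1 80.4] 4.8 line yaw -4.74
base 1463 [0.475  0.0641 0.0106] med z 0.0107 rect [476.3  67.8] [123.6 112.1] 5.2 line yaw 0.79
board 16961 [ 0.4965 -0.1473  0.0215] med z 0.0215 rect [ 499.4 -170.5] [219.8 300. ] 4.9 line yaw 3.0
lever 0
```

```bash
python3 -m handwheel '0 -16 -45 -0.125 0 0 60;40 0 0 0 0 0 60;40 0 0 0 0 0 60;40 0 0 0 0 0 60;0 0 0 0 0 0 60;0 0 0 0 0 0 60' 120; python3 w.py w2; python3 fit.py w2
```

```text
clock: 3.6
position: [0.4794, -0.0475, 0.2443]
ee_rot: [0.478, 0.521, -0.478, 0.521]
ft_force: [1.0, 1.2, 0.6]
grip_width: 0.702
3.65 [ 0.4802 -0.0474  0.2453] [[ 0.002   0.9962  0.087 ]
 [-0.0003  0.087  -0.9962]
 [-1.      0.002   0.0004]] [ 0.6969  0.051  -0.7061  1.7732  0.0344  1.3277  0.0704] [0.5243 0.1017 0.684 ]
knob 1768 [ 0.4785 -0.0455  0.1399] med z 0.1403 rect [478.7 -47.9] [30.  50.2] 5.1 line yaw -3.26
arm 2261 [0.4731 0.0213 0.1021] med z 0.1024 rect [473.2  19.2] [24.  80.6] 4.9 line yaw -4.77
base 2120 [0.4702 0.0637 0.0106] med z 0.0106 rect [469.3  67.6] [ 70.2 112.1] 4.7 line yaw -0.7
board 21889 [ 0.4902 -0.1368  0.0214] med z 0.0214 rect [ 499.3 -170.1] [219.8 300.2] 4.9 line yaw 6.91
lever 193 [0.4662 0.1016 0.1252] med z 0.125 rect [466.6 101.9] [19.6  4.2] 8.4 line yaw 153.43
```

```bash
sleep 0.1
```

```text
(no output)
```

View pics/w2.png

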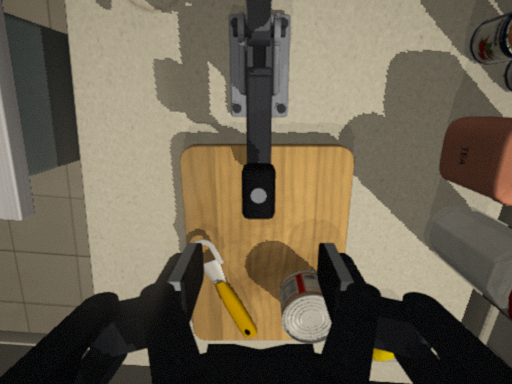

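```bash
python3 -m handwheel '30 -1 0 0 0 0 60;30 0 0 0 0 0 60;30 0 0 0 0 0 60;25 0 0 0 0 0 60;18 0 0 0 0 0 60;0 0 0 0 0 0 60' 120; python3 -m handwheel '0 0 0 0 0 0 20;0 0 0 0 0 0 20;0 0 0 0 0 0 20;0 0 0 0 0 0 20;0 0 0 0 0 0 20' 120
```

```text
clock: 4.25
position: [0.4786, -0.0473, 0.1104]
ee_rot: [0.478, 0.522, -0.478, 0.521]
ft_force: [-0.0, -0.2, -0.1]
grip_width: 0.702
clock: 4.75
position: [0.478, -0.0473, 0.1112]
ee_rot: [0.477, 0.521, -0.478, 0.522]
ft_force: [-6.0, 1.0, 0.7]
grip_width: 0.331
```

```bash
python3 -m handwheel '0 0 0 0.05 0 0 20;0 0 0 0.1 0 0 20;0 0 0 0.1 0 0 20;0 0 0 0.1 0 0 20;0 0 0 0 0 0 20' 120; python3 -c "
from workcell import manip;import numpy as np;o=manip.get_obs();print(np.round(o['ft_force'],2),np.round(o['torque'],3),np.round(o['joint_pos'],3))"
```

```text
clock: 5.25
position: [0.478, -0.0474, 0.1112]
ee_rot: [-0.561, -0.429, 0.562, -0.43]
ft_force: [-5.1, -0.9, 0.3]
grip_width: 0.328
[-5.12 -0.88  0.3 ] [-0.212  0.994 -0.404] [ 0.624  0.183 -0.667  1.947  0.131  1.054 -0.365]
```

```bash
python3 -m handwheel '0 0 0 0.1 0 0 20;0 0 0 0.1 0 0 20;0 0 0 0.12 0 0 20;0 0 0 0.12 0 0 20;0 0 0 0.12 0 0 20;0 0 0 0.12 0 0 20;0 0 0 0.12 0 0 20;0 0 0 0.05 0 0 20' 120; python3 -m handwheel '0 0 0 0 0 0 20;0 0 0 0 0 0 60;0 0 0 0 0 0 60;0 0 0 0 0 0 60;0 0 0 0 0 0 60'; python3 -m handwheel '-40 0 0 0 0 0 60;-45 0 0 0 0 0 60;-45 0 0 0 0 0 60;0 0 0 0 0 0 60'; python3 w.py w3; python3 fit.py w3
```

```text
clock: 6.05
position: [0.4779, -0.0474, 0.1112]
ee_rot: [-0.688, -0.159, 0.689, -0.16]
ft_force: [-5.4, -1.3, 0.5]
grip_width: 0.329
clock: 6.55
position: [0.4788, -0.0469, 0.1107]
ee_rot: [0.689, 0.161, -0.688, 0.161]
ft_force: [-0.5, 0.2, 0.3]
grip_width: 0.705
clock: 6.95
position: [0.4812, -0.0468, 0.2464]
ee_rot: [0.692, 0.16, -0.685, 0.163]
ft_force: [0.7, 1.1, -0.3]
grip_width: 0.704
7.0 [ 0.48   -0.0469  0.2434] [[ 0.0057  0.4438 -0.8961]
 [-0.0014 -0.8961 -0.4438]
 [-1.      0.0038 -0.0045]] [ 0.5775  0.0389 -0.5835  1.7846  0.0236  1.3188 -1.1223] [ 0.0234  0.083  -0.3868]
knob 1661 [ 0.4804 -0.0474  0.138 ] med z 0.1382 rect [478.3 -48.4] [50.  29.7] 26.9 line yaw 29.89
arm 1884 [0.4738 0.0196 0.1001] med z 0.1003 rect [472.8  19.2] [24.6 80.5] 5.1 line yaw -4.66
base 1530 [0.4913 0.0589 0.0105] med z 0.0106 rect [479.   67.8] [ 49.6 112. ] 4.8 line yaw 3.06
board 27027 [ 0.5077 -0.1481  0.0214] med z 0.0214 rect [ 498.6 -171.1] [220.  300.7] 4.9 line yaw 4.86
lever 2574 [0.4662 0.1182 0.1622] med z 0.1666 rect [464.4 119.8] [22.5 32.9] 5.1 line yaw 2.35
```

```bash
python3 - <<'E'
from h import *
import cv2
np.set_printoptions(precision=1,suppress=True)
u=np.array([np.cos(np.radians(4.85)),np.sin(np.radians(4.85))]);w=np.array([-u[1],u[0]])
for n in ("w3","w2","side0","scene0"):
    c=dict(np.load(n+".npz"));P=cloud(c)
    q=P.reshape(-1,3); q=q[np.isfinite(q[:,0])]; d=q[:,:2]-[.4785,-.0481]
    a=d@u*1000; b=d@w*1000-110; z=q[:,2]*1000
    m=(abs(a)<30)&(b>-80)&(b<120)
    a,b,z=a[m],b[m],z[m]
    for lo in range(70,195,10):
        s=(z>=lo)&(z<lo+10)&(b>20)&(b<90)
        if s.sum()>5: print(n,lo,s.sum(),"x",np.percentile(a[s],[3,97]),"y",np.percentile(b[s],[3,97]))
    s=(z>4)&(z<13)&(b>-80);  print("base y",np.percentile(b[s],[1,99]),"x",np.percentile(a[s],[1,99]))
E
python3 - <<'E'
import cv2
a=cv2.imread("pics/w3.png");cv2.imwrite("pics/w3z.png",cv2.resize(a,(800,600)))
E
```

```text
w3 70 406 x [-23.3  24.3] y [20.3 42.5]
w3 80 475 x [-18.4  19.2] y [23.5 37.4]
w3 90 155 x [-8.2  9.9] y [32.9 40.8]
w3 100 179 x [-8.2 10. ] y [36.1 42.3]
w3 110 195 x [-8.2 10. ] y [39.6 46.5]
w3 120 226 x [-8.2 10. ] y [42.6 49.6]
w3 130 245 x [-8.3 10. ] y [45.8 53.3]
w3 140 262 x [-8.4 10. ] y [48.9 56.2]
w3 150 296 x [-8.5 11.1] y [51.  60.9]
w3 160 403 x [-8.8 11. ] y [53.3 63.6]
w3 170 463 x [-8.9 11. ] y [56.9 66.4]
w3 180 679 x [-8.8 10.2] y [59.8 73.3]
base y [-50.2  59.7] x [-4.5 29.8]
w2 70 468 x [-23.3  24. ] y [20.2 43.1]
w2 80 530 x [-18.4  19.5] y [23.7 38.3]
w2 90 131 x [-9.1  9.8] y [31.4 35.2]
w2 100 155 x [-8.2  9.9] y [33.9 37.7]
w2 110 170 x [-9.1  9.3] y [36.4 40. ]
w2 120 184 x [-8.3  9.5] y [38.6 41.4]
w2 130 9 x [-6.2  6.8] y [40.5 41.1]
base y [-48.8  60.4] x [-29.8  29.8]
side0 70 113 x [-25.7  17.5] y [24.7 51.5]
side0 80 55 x [-21.   16.6] y [27.2 44.6]
side0 90 28 x [-11.8   6.9] y [36.8 46. ]
side0 100 28 x [-11.8   5.7] y [39.7 47.7]
side0 110 33 x [-11.7   5.6] y [42. 50.]
side0 120 31 x [-11.8   5.3] y [44.1 52.6]
side0 130 32 x [-11.2   6.6] y [46.2 54.9]
side0 140 30 x [-11.9   7.1] y [49.8 58.3]
side0 150 34 x [-13.2   6.2] y [53.9 62.6]
side0 160 38 x [-13.4   6. ] y [49.8 65. ]
side0 170 40 x [-13.9   8.1] y [57.1 67.4]
side0 180 53 x [-12.6   6.5] y [53.7 67.9]
base y [-47.1  64.5] x [-29.7  28.7]
scene0 70 57 x [-25.7  15.2] y [24.2 47.6]
scene0 80 17 x [-24.   -0.1] y [30.4 43.3]
scene0 90 13 x [-15.3   1.9] y [36.1 46.3]
scene0 100 12 x [-14.3   3.2] y [39.8 47.6]
scene0 110 13 x [-14.3   5.6] y [40.8 50.8]
scene0 120 15 x [-13.6   2.3] y [43.8 53.6]
scene0 130 13 x [-13.2   0.3] y [47.7 54.9]
scene0 140 13 x [-12.9   0.9] y [48.2 58.7]
scene0 150 14 x [-15.4   1.5] y [50.  62.8]
scene0 160 20 x [-17.2  -0.2] y [50.1 66.3]
scene0 170 19 x [-14.8   2.9] y [54.2 67. ]
scene0 180 20 x [-14.2   2.7] y [55.7 66.9]
base y [-60.8  64.5] x [-29.5  25.5]
```

```bash
sleep 0.1
```

```text
(no output)
```

View pics/w3z.png

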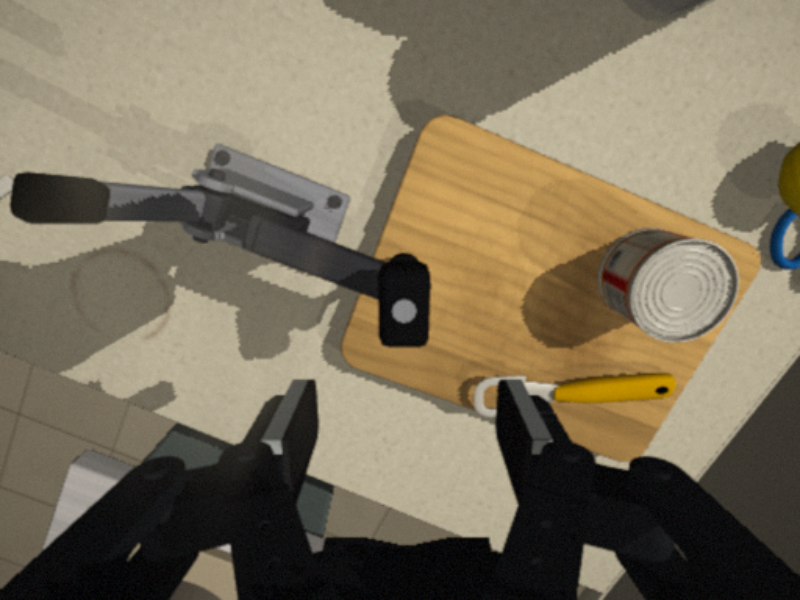

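```bash
python3 -m handwheel '0 0 0 -0.1495 0 0 60;0 0 0 -0.1495 0 0 60;0 0 0 -0.1495 0 0 60;0 0 0 -0.1495 0 0 60;0 0 0 -0.1495 0 0 60;0 0 0 -0.1495 0 0 60;0 0 0 -0.1495 0 0 60;0 0 0 -0.1495 0 0 60'; python3 -m handwheel '0 0 -41 0 0 0 60;0 0 -41 0 0 0 60;0 0 -41 0 0 0 60;0 0 -41 0 0 0 60;0 0 0 0 0 0 60;0 0 0 0 0 0 60';python3 w.py w4
```

```text
clock: 7.8
position: [0.4779, -0.0469, 0.2392]
ee_rot: [0.476, 0.523, -0.477, 0.522]
ft_force: [0.4, -0.8, 0.5]
grip_width: 0.702
clock: 8.4
position: [0.4639, 0.1171, 0.2395]
ee_rot: [0.477, 0.522, -0.478, 0.521]
ft_force: [-0.1, 0.0, -0.5]
grip_width: 0.702
8.45 [0.4642 0.1159 0.2395] [[-0.0012  0.9964  0.0849]
 [-0.0004  0.0849 -0.9964]
 [-1.     -0.0012  0.0003]] [ 0.421   0.0528 -0.774   1.7862  0.0381  1.319  -0.2769] [ 0.4707 -0.2086 -0.4517]
```

```bash
sleep 0.1
```

```text
(no output)
```

View pics/w4.png

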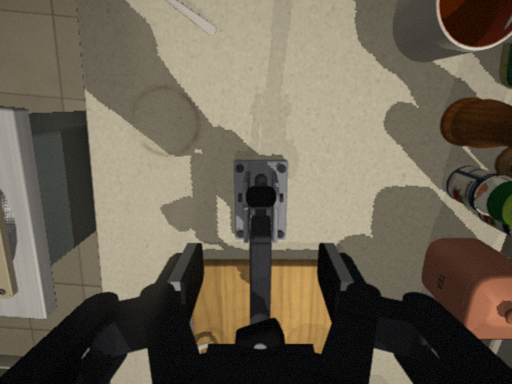

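Seen from above, the lever grip's end is at (261,196), over the base plate. The mug is at upper right and the teaspoon at the top. I'll measure the lever here and the mug's clearance.

```bash
python3 - <<'E'
from h import *
np.set_printoptions(precision=1,suppress=True)
u=np.array([np.cos(np.radians(4.85)),np.sin(np.radians(4.85))]);w=np.array([-u[1],u[0]])
c=dict(np.load("w4.npz"));P=cloud(c)
q=P.reshape(-1,3); q=q[np.isfinite(q[:,0])]; d=q[:,:2]-[.4785,-.0481]
a=d@u*1000; b=d@w*1000-110; z=q[:,2]*1000
for lo in range(80,200,10):
    s=(z>=lo)&(z<lo+10)&(b>20)&(b<90)&(abs(a)<30)
    if s.sum()>5: print(lo,s.sum(),"x",np.percentile(a[s],[1,99]),"y",np.percentile(b[s],[1,50,99]))
s=(z>4)&(z<13)&(b>-80)&(b<80)&(abs(a)<45);  print("base y",np.percentile(b[s],[.2,99.8]),"x",np.percentile(a[s],[.2,99.8]))
m=(z>20)&(z<100)&(a>40)&(a<160)&(b>90)&(b<250)
print("mug a",np.percentile(a[m],[1,50]),"b",np.percentile(b[m],[1,99]))
E
```

```text
80 110 x [-18.4  20.4] y [23.  30.2 40.1]
170 25 x [-9.3 11.5] y [67.6 74.9 75.4]
180 543 x [-10.1  10.7] y [62.1 69.3 75.3]
base y [-48.5  62.2] x [-34.1  35.8]
mug a [148.4 151.4] b [191.6 231.8]
```

```bash
python3 -m handwheel '30 0 -6.5 0 0 0 60;30 0 0 0 0 0 60;30 0 0 0 0 0 60;0 0 0 0 0 0 60;0 0 0 0 0 0 40;0 0 0 0 0 0 25;0 0 0 0 0 0 25' 20; python3 -m handwheel '0 0 0 0 0 0 15;0 0 0 0 0 0 15;0 0 0 0 0 0 15;0 0 0 0 0 0 15' 20;python3 w.py w5; python3 - <<'E'
from workcell import cams
import cv2,numpy as np
c=cams.camera("side"); np.savez("side5.npz",**c); cv2.imwrite("pics/side5.png",cv2.resize(c["color"][120:260,200:360],(800,700))[:600])
E
```

```text
clock: 9.15
position: [0.4648, 0.1229, 0.1517]
ee_rot: [0.479, 0.52, -0.478, 0.521]
ft_force: [-0.2, 0.6, -0.2]
grip_width: 0.292
clock: 9.55
position: [0.4638, 0.1233, 0.1515]
ee_rot: [0.478, 0.521, -0.478, 0.521]
ft_force: [-5.7, 0.3, 7.6]
grip_width: 0.256
9.6 [0.4638 0.1233 0.1515] [[ 0.0004  0.9964  0.0852]
 [-0.0004  0.0852 -0.9964]
 [-1.      0.0004  0.0005]] [ 0.3861  0.1456 -0.785   1.9015  0.1138  1.139  -0.3561] [-5.4498  0.0262  7.3765]
```

```bash
sleep 0.1
```

```text
(no output)
```

View pics/side5.png

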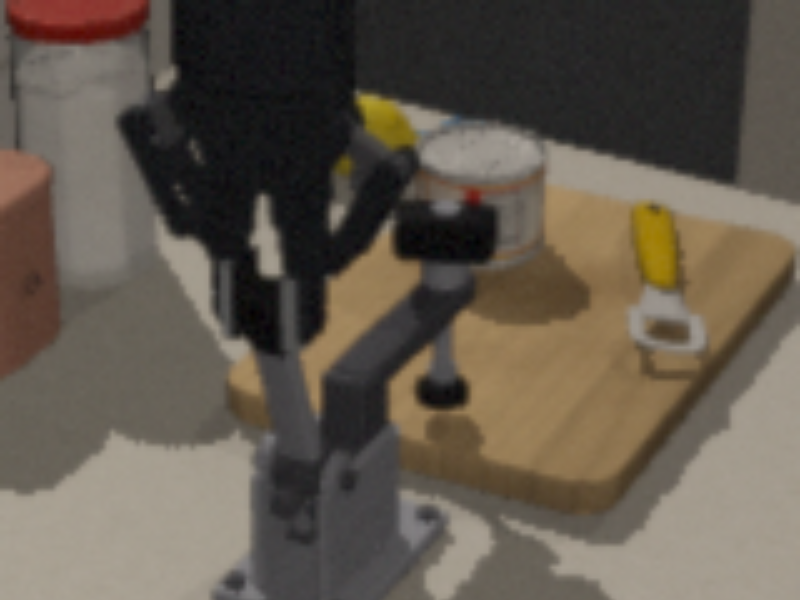

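The fingers hold the lever grip. Opening is 21.9 mm, and the grasp point lies at radius 103 mm and 76.5°, as it should.

```bash
python3 - <<'E'
import numpy as np
f=lambda l:103*np.array([np.cos(1.335-l),np.sin(1.335-l)])
L=list(np.arange(0,1.36,.05))
for a,b in zip(L,L[1:]):
    d=f(b)-f(a); print(round(b,2),"x %.1f z %.1f"%(-d[1],-d[0]))
E
cat > rd.py <<'E'
from h import *
from workcell import manip
o=manip.get_obs(); p=np.array(o["position"])+R.from_quat(o["ee_rot"]).as_matrix()[:,0]*-.0187
w=np.array([-.0845,.9964,0]);h=np.array([.4667,.0994,.07]);r=p-h
b=r@w;z=r[2];el=np.arctan2(z,b);F=np.array(o["ft_force"]);Fb=F@w;t=b*F[2]-z*Fb
print("clk %.2f lever %.3f rad %.1f F(b,z) %.2f %.2f Ftan %.2f Frad %.2f Fx %.1f Tx %.3f"%(o["clock"],1.335-el,np.hypot(b,z)*1e3,Fb,F[2],t/np.hypot(b,z),(b*Fb+z*F[2])/np.hypot(b,z),F[0],o["torque"][0]))
E
python3 rd.py
```

```text
0.05 x 1.3 z -5.0
0.1 x 1.6 z -4.9
0.15 x 1.8 z -4.8
0.2 x 2.1 z -4.7
0.25 x 2.3 z -4.6
0.3 x 2.5 z -4.5
0.35 x 2.7 z -4.4
0.4 x 3.0 z -4.2
0.45 x 3.2 z -4.1
0.5 x 3.4 z -3.9
0.55 x 3.6 z -3.7
0.6 x 3.7 z -3.5
0.65 x 3.9 z -3.4
0.7 x 4.1 z -3.2
0.75 x 4.2 z -2.9
0.8 x 4.4 z -2.7
0.85 x 4.5 z -2.5
0.9 x 4.6 z -2.3
0.95 x 4.7 z -2.1
1.0 x 4.8 z -1.8
1.05 x 4.9 z -1.6
1.1 x 5.0 z -1.3
1.15 x 5.0 z -1.1
1.2 x 5.1 z -0.8
1.25 x 5.1 z -0.6
1.3 x 5.1 z -0.3
1.35 x 5.1 z -0.1
clk 9.65 lever -0.001 rad 103.0 F(b,z) 0.31 7.67 Ftan 1.49 Frad 7.53 Fx -5.3 Tx -0.136
```

```bash
python3 -m handwheel '1.3 0 -5 0 0 0 15;1.6 0 -4.9 0 0 0 15;1.8 0 -4.8 0 0 0 15;2.1 0 -4.7 0 0 0 15;0 0 0 0 0 0 15' 20 >/dev/null; python3 rd.py
python3 -m handwheel '2.3 0 -4.6 0 0 0 15;2.5 0 -4.5 0 0 0 15;0 0 0 0 0 0 15' >/dev/null; python3 rd.py
python3 -m handwheel '2.7 0 -4.4 0 0 0 15;0 0 0 0 0 0 15'>/dev/null; python3 rd.py
python3 -m handwheel '3 0 -4.2 0 0 0 15;0 0 0 0 0 0 15'>/dev/null; python3 rd.py
```

```text
clk 10.15 lever 0.209 rad 101.8 F(b,z) -0.08 -0.48 Ftan -0.13 Frad -0.47 Fx -3.0 Tx -0.179
clk 10.45 lever 0.309 rad 101.5 F(b,z) -1.33 -3.75 Ftan -0.80 Frad -3.90 Fx -1.7 Tx -0.459
clk 10.65 lever 0.357 rad 101.5 F(b,z) -3.44 -3.84 Ftan 0.71 Frad -5.11 Fx -0.7 Tx -0.740
clk 10.85 lever 0.407 rad 101.5 F(b,z) -3.06 -4.09 Ftan -0.00 Frad -5.10 Fx -1.3 Tx -0.767
```

```bash

python3 -m handwheel '3.2 0 -4.1 0 0 0 15;0 0 0 0 0 0 15'>/dev/null; python3 rd.py
python3 -m handwheel '3.4 0 -3.9 0 0 0 15;0 0 0 0 0 0 15'>/dev/null; python3 rd.py
python3 -m handwheel '3.6 0 -3.7 0 0 0 15;0 0 0 0 0 0 15'>/dev/null; python3 rd.py
python3 -m handwheel '3.7 0 -3.5 0 0 0 15;0 0 0 0 0 0 15'>/dev/null; python3 rd.py
python3 -m handwheel '3.9 0 -3.4 0 0 0 15;0 0 0 0 0 0 15'>/dev/null; python3 rd.py
python3 -m handwheel '4.1 0 -3.2 0 0 0 15;0 0 0 0 0 0 15'>/dev/null; python3 rd.py
python3 -m handwheel '4.2 0 -2.9 0 0 0 15;0 0 0 0 0 0 15'>/dev/null; python3 rd.py
```

```text
clk 11.05 lever 0.457 rad 101.6 F(b,z) -3.81 -5.33 Ftan -0.47 Frad -6.53 Fx -0.8 Tx -0.834
clk 11.25 lever 0.506 rad 101.7 F(b,z) -4.34 -4.30 Ftan 0.29 Frad -6.10 Fx -1.5 Tx -0.920
clk 11.45 lever 0.555 rad 101.7 F(b,z) -4.60 -0.61 Ftan 2.81 Frad -3.70 Fx -1.9 Tx -0.998
clk 11.65 lever 0.604 rad 101.8 F(b,z) -5.00 0.58 Ftan 3.77 Frad -3.33 Fx -3.0 Tx -1.202
clk 11.85 lever 0.654 rad 101.9 F(b,z) -5.70 2.26 Ftan 5.34 Frad -3.00 Fx -2.3 Tx -1.263
clk 12.05 lever 0.705 rad 102.0 F(b,z) -4.55 3.79 Ftan 5.75 Frad -1.44 Fx -3.5 Tx -1.281
clk 12.25 lever 0.754 rad 102.1 F(b,z) -4.40 4.38 Ftan 6.08 Frad -1.28 Fx -3.5 Tx -1.208
```

```bash

python3 -m handwheel '4.4 0 -2.7 0 0 0 15;0 0 0 0 0 0 15'>/dev/null; python3 rd.py
python3 -m handwheel '4.5 0 -2.5 0 0 0 15;0 0 0 0 0 0 15'>/dev/null; python3 rd.py
python3 -m handwheel '0 0 0 0 0 0 15'>/dev/null; python3 rd.py
python3 -m handwheel '-4.5 0 2.5 0 0 0 15;0 0 0 0 0 0 15'>/dev/null; python3 rd.py
python3 -m handwheel '-4.4 0 2.7 0 0 0 15;0 0 0 0 0 0 15'>/dev/null; python3 rd.py
python3 -m handwheel '-4.2 0 2.9 0 0 0 15;0 0 0 0 0 0 15'>/dev/null; python3 rd.py
python3 -m handwheel '-4.1 0 3.2 0 0 0 15;0 0 0 0 0 0 15'>/dev/null; python3 rd.py
python3 -m handwheel '-3.9 0 3.4 0 0 0 15;0 0 0 0 0 0 15'>/dev/null; python3 rd.py
python3 -m handwheel '-3.7 0 3.5 0 0 0 15;0 0 0 0 0 0 15'>/dev/null; python3 rd.py
python3 -m handwheel '-3.6 0 3.7 0 0 0 15;0 0 0 0 0 0 15'>/dev/null; python3 rd.py
python3 -m handwheel '-3.4 0 3.9 0 0 0 15;0 0 0 0 0 0 15'>/dev/null; python3 rd.py
python3 -m handwheel '-3.2 0 4.1 0 0 0 15;0 0 0 0 0 0 15'>/dev/null; python3 rd.py
```

```text
clk 12.45 lever 0.805 rad 102.2 F(b,z) -4.24 5.02 Ftan 6.48 Frad -1.12 Fx -4.4 Tx -1.198
clk 12.65 lever 0.856 rad 102.3 F(b,z) -3.25 4.61 Ftan 5.59 Frad -0.76 Fx -4.6 Tx -1.023
clk 12.75 lever 0.854 rad 102.3 F(b,z) -3.96 4.71 Ftan 6.01 Frad -1.33 Fx -4.2 Tx -1.012
clk 12.95 lever 0.801 rad 102.4 F(b,z) -3.46 4.15 Ftan 5.33 Frad -0.87 Fx -5.3 Tx -0.686
clk 13.15 lever 0.750 rad 102.5 F(b,z) -2.40 5.13 Ftan 5.60 Frad 0.84 Fx -5.6 Tx -0.479
clk 13.35 lever 0.701 rad 102.5 F(b,z) -2.03 4.26 Ftan 4.64 Frad 0.89 Fx -5.0 Tx -0.245
clk 13.55 lever 0.650 rad 102.5 F(b,z) -0.45 5.21 Ftan 4.33 Frad 2.95 Fx -5.7 Tx -0.108
clk 13.75 lever 0.601 rad 102.5 F(b,z) 0.84 4.00 Ftan 2.41 Frad 3.30 Fx -5.7 Tx 0.356
clk 13.95 lever 0.552 rad 102.4 F(b,z) 2.24 2.64 Ftan 0.29 Frad 3.45 Fx -4.5 Tx 0.467
clk 14.15 lever 0.502 rad 102.3 F(b,z) 3.75 2.27 Ftan -1.25 Frad 4.20 Fx -4.0 Tx 0.710
clk 14.35 lever 0.451 rad 102.2 F(b,z) 3.79 2.14 Ftan -1.57 Frad 4.06 Fx -5.0 Tx 0.817
clk 14.55 lever 0.400 rad 102.2 F(b,z) 4.05 1.77 Ftan -2.21 Frad 3.82 Fx -5.2 Tx 0.805
```

```bash
cat > bite.py <<'E'
import numpy as np
from scipy.optimize import least_squares
d=lambda l:20*np.cos(1.2-l)+np.sqrt(900-400*np.sin(1.2-l)**2)-30.75
dp=lambda l:(d(l+1e-4)-d(l-1e-4))/2e-4
def fit(fwd,bwd,off=0):
    fwd=np.array(fwd);bwd=np.array(bwd)
    m=lambda D,c,d0:c+12.5*np.maximum(0,d(D[:,0]+off)-d0)*dp(D[:,0]+off)/102.
    f=lambda p:np.r_[m(fwd,p[0],p[2])-fwd[:,1],m(bwd,p[1],p[2])-bwd[:,1]]
    r=least_squares(f,[0,-1.5,12]); C=np.linalg.inv(r.jac.T@r.jac)*r.fun.var()
    print("off",off,"c",r.x[:2],"d0 %.2f +- %.2f"%(r.x[2],C[2,2]**.5),"home N %.1f"%(12.5*(19.1-r.x[2])),"rms",r.fun.std(),np.round(r.fun,1))
if __name__=="__main__":
    F=[(.309,-.8),(.357,.71),(.407,0),(.457,-.47),(.506,.29),(.555,2.81),(.604,3.77),(.654,5.34),(.705,5.75),(.754,6.08),(.805,6.48),(.856,5.6)]
    B=[(.854,6.01),(.801,5.33),(.75,5.6),(.701,4.64),(.65,4.33),(.601,2.41),(.552,.29),(.502,-1.25),(.451,-1.57),(.4,-2.21)]
    for off in(-.04,-.02,0,.02,.04): fit(F,B,off)
E
python3 bite.py
```

```text
off -0.04 c [-0.4502607  -1.68205797] d0 11.35 +- 0.19 home N 96.9 rms 0.8959842618962555 [ 0.3 -1.2 -0.5  0.  -0.7 -1.8 -0.7 -0.5  0.5  1.1  1.2  2.2  0.6  1.1
  0.3  0.3 -0.8 -0.7 -0.7 -0.4 -0.1  0.5]
off -0.02 c [-0.39790706 -1.62485387] d0 11.62 +- 0.16 home N 93.6 rms 0.7382799056613154 [ 0.4 -1.1 -0.4  0.1 -0.7 -1.5 -0.5 -0.4  0.4  0.9  0.9  1.8  0.2  0.8
  0.1  0.2 -0.7 -0.4 -0.3 -0.4 -0.1  0.6]
off 0 c [-0.33986103 -1.560774  ] d0 11.87 +- 0.14 home N 90.4 rms 0.6026386849565857 [ 0.5 -1.  -0.3  0.1 -0.6 -1.2 -0.3 -0.3  0.4  0.7  0.6  1.5 -0.2  0.6
 -0.1  0.2 -0.6 -0.2 -0.  -0.3  0.   0.6]
off 0.02 c [-0.42253746 -1.64750899] d0 12.01 +- 0.12 home N 88.7 rms 0.49506249517094414 [ 0.4 -1.1 -0.4  0.  -0.4 -0.8  0.  -0.2  0.4  0.6  0.4  1.1 -0.6  0.3
 -0.2  0.2 -0.5  0.1  0.4 -0.2 -0.1  0.6]
off 0.04 c [-0.3009112  -1.50740494] d0 12.31 +- 0.11 home N 84.9 rms 0.45873371328783213 [ 0.5 -1.  -0.3  0.2 -0.  -0.5  0.1 -0.2  0.2  0.4  0.   0.7 -0.9 -0.
 -0.4  0.1 -0.5  0.2  0.7  0.1  0.1  0.7]
```

```bash

python3 -m handwheel '-3 0 4.2 0 0 0 15;-2.7 0 4.4 0 0 0 15;-2.5 0 4.5 0 0 0 15;-2.3 0 4.6 0 0 0 15;-2.1 0 4.7 0 0 0 15;-1.8 0 4.8 0 0 0 15;-1.6 0 4.9 0 0 0 15;0 0 0 0 0 0 15'>/dev/null; python3 rd.py
python3 -m handwheel '-1.3 0 4 0 0 0 15;0 0 0 0 0 0 15;0 0 0 0 0 0 60;0 0 0 0 0 0 60;0 0 0 0 0 0 60;0 0 0 0 0 0 60'>/dev/null; python3 rd.py
python3 -m handwheel '-45 0 0 0 0 0 60;-45 0 0 0 0 0 60;0 0 0 0 0 0 60;0 0 0 0 0 0 60';python3 w.py w6;  python3 - <<'E'
from h import *
np.set_printoptions(precision=1,suppress=True)
u=np.array([np.cos(np.radians(4.85)),np.sin(np.radians(4.85))]);w=np.array([-u[1],u[0]])
for n in ("w4","w6"):
    c=dict(np.load(n+".npz"));P=cloud(c)
    q=P.reshape(-1,3); q=q[np.isfinite(q[:,0])]; d=q[:,:2]-[.4785,-.0481]
    a=d@u*1000; b=d@w*1000-110; z=q[:,2]*1000
    s=(z>170)&(b>20)&(b<110)&(abs(a)<30)
    print(n,s.sum(),"x",np.percentile(a[s],[1,99]),"y",np.percentile(b[s],[1,50,99]),"z",np.percentile(z[s],[1,50,99]))
E
```

```text
clk 15.35 lever 0.045 rad 102.3 F(b,z) 2.52 4.52 Ftan -1.17 Frad 5.05 Fx -5.1 Tx 0.719
clk 15.95 lever 0.006 rad 102.0 F(b,z) 0.47 0.14 Ftan -0.43 Frad 0.25 Fx 0.4 Tx -0.009
clock: 16.35
position: [0.4644, 0.124, 0.2411]
ee_rot: [0.479, 0.52, -0.478, 0.521]
ft_force: [0.4, -0.2, 0.1]
grip_width: 0.703
16.4 [0.4637 0.1237 0.24  ] [[ 0.      0.9964  0.0846]
 [-0.0005  0.0846 -0.9964]
 [-1.      0.      0.0005]] [ 0.4177  0.057  -0.7889  1.7825  0.0422  1.3193 -0.2962] [-0.6556 -0.7006 -0.3876]
w4 12477 x [-29.9  29.8] y [47.9 71.5 74.8] z [182.2 320.8 333.1]
w6 12560 x [-29.5  29.3] y [54.8 78.2 81.5] z [182.4 322.3 334.8]
```

```bash

python3 -m handwheel '0 0 43 0 0 0 60;0 0 43 0 0 0 60;0 0 43 0 0 0 60;0 0 43 0 0 0 60;0 0 0 0.1484 0 0 60;0 0 0 0.1484 0 0 60;0 0 0 0.1484 0 0 60;0 0 0 0.1484 0 0 60'; python3 -m handwheel '0 0 0 0.1484 0 0 60;0 0 0 0.1484 0 0 60;0 0 0 0.1484 0 0 60;0 0 0 0.1484 0 0 60;0 0 0 0 0 0 60;0 0 0 0 0 0 60' 120; python3 w.py w7; python3 fit.py w7
```

```text
clock: 17.2
position: [0.4776, -0.0476, 0.2387]
ee_rot: [-0.61, -0.357, 0.612, -0.356]
ft_force: [0.0, 0.5, -0.1]
grip_width: 0.701
clock: 17.8
position: [0.4779, -0.0474, 0.2394]
ee_rot: [-0.687, -0.166, 0.688, -0.166]
ft_force: [-1.1, 0.2, 0.1]
grip_width: 0.698
17.85 [ 0.4781 -0.0474  0.2396] [[-0.0012  0.4555 -0.8902]
 [ 0.0002 -0.8902 -0.4555]
 [-1.     -0.0007  0.001 ]] [ 0.5861  0.0432 -0.5914  1.7889  0.0247  1.318  -1.1089] [-0.7586 -0.2377 -0.1525]
knob 1768 [ 0.4805 -0.0472  0.1382] med z 0.1384 rect [479.4 -48. ] [48.1 29.6] 26.4 line yaw 29.27
arm 1995 [0.4738 0.0194 0.1003] med z 0.1005 rect [472.7  19.2] [24.5 80.5] 4.5 line yaw -4.67
base 1608 [0.4913 0.0591 0.0105] med z 0.0106 rect [485.7  61.1] [ 55.5 123.6] 14.1 line yaw 2.91
board 28154 [ 0.5081 -0.1473  0.0214] med z 0.0214 rect [ 498.6 -170.9] [220.  300.5] 4.9 line yaw 5.14
lever 2810 [0.4663 0.1176 0.1625] med z 0.1669 rect [464.5 119.6] [22.  32.4] 4.0 line yaw 3.61
```

```bash

python3 -m handwheel '30 0 0 0 0 0 60;30 0 0 0 0 0 60;30 0 0 0 0 0 60;22 0 0 0 0 0 60;16 0 0 0 0 0 60;0 0 0 0 0 0 60'; python3 -m handwheel '0 0 0 0 0 0 20;0 0 0 0 0 0 20;0 0 0 0 0 0 20;0 0 0 0 0 0 20;0 0 0 0 0 0 20' 120
python3 -m handwheel '0 0 0 -0.05 0 0 20;0 0 0 -0.1 0 0 20;0 0 0 -0.1 0 0 20;0 0 0 -0.1 0 0 20;0 0 0 -0.05 0 0 20;0 0 0 0 0 0 20;0 0 0 0 0 0 20'
python3 -m handwheel '0 0 0 0 0 0 60;0 0 0 0 0 0 60;0 0 0 0 0 0 60;0 0 0 0 0 0 60'; python3 -m handwheel '-40 0 0 0 0 0 60;-45 0 0 0 0 0 60;-45 0 0 0 0 0 60;0 0 0 0 0 0 60;0 0 0 0 0 0 60'; python3 w.py w8; python3 fit.py w8
```

```text
clock: 18.45
position: [0.4768, -0.0473, 0.1101]
ee_rot: [-0.686, -0.166, 0.689, -0.165]
ft_force: [0.1, -0.3, 0.7]
grip_width: 0.704
clock: 18.95
position: [0.4788, -0.047, 0.1129]
ee_rot: [0.688, 0.164, -0.687, 0.164]
ft_force: [-1.5, 4.7, 1.5]
grip_width: 0.33
clock: 19.65
position: [0.4785, -0.0466, 0.1125]
ee_rot: [0.641, 0.298, -0.641, 0.298]
ft_force: [-1.0, 5.1, 1.6]
grip_width: 0.324
clock: 20.05
position: [0.4785, -0.0478, 0.1124]
ee_rot: [0.642, 0.297, -0.642, 0.298]
ft_force: [0.3, 0.4, 0.5]
grip_width: 0.705
clock: 20.55
position: [0.4789, -0.0477, 0.2432]
ee_rot: [0.642, 0.297, -0.641, 0.298]
ft_force: [0.5, -1.1, -0.5]
grip_width: 0.702
20.6 [ 0.4782 -0.0476  0.242 ] [[-0.0002  0.7632 -0.6461]
 [-0.0004 -0.6461 -0.7632]
 [-1.      0.0001  0.0004]] [ 0.6301  0.0444 -0.6358  1.7839  0.0276  1.3222 -0.7146] [-0.9155  0.4578 -1.8138]
knob 1683 [ 0.4796 -0.0468  0.1369] med z 0.1371 rect [478.5 -47.8] [49.7 29.4] 50.7 line yaw 24.89
arm 2055 [0.4736 0.0202 0.099 ] med z 0.0992 rect [472.9  19.2] [24.2 80. ] 4.9 line yaw -4.64
base 1695 [0.4892 0.0623 0.0106] med z 0.0106 rect [469.   67.3] [ 70.1 112.3] 4.7 line yaw 2.19
board 23254 [ 0.5074 -0.1305  0.0215] med z 0.0214 rect [ 498.7 -170.5] [220. 300.] 4.8 line yaw 0.93
lever 3150 [0.4656 0.1227 0.1617] med z 0.1661 rect [464.1 124. ] [22.5 35.7] 4.9 line yaw -0.56
```

```bash
cat > bite2.py <<'E'
import numpy as np
from scipy.optimize import least_squares
d=lambda l:20*np.cos(1.2-l)+np.sqrt(900-400*np.sin(1.2-l)**2)-30.75
dp=lambda l:(d(l+1e-4)-d(l-1e-4))/2e-4
T="""0.309 101.5 -1.33 -3.75
0.357 101.5 -3.44 -3.84
0.407 101.5 -3.06 -4.09
0.457 101.6 -3.81 -5.33
0.506 101.7 -4.34 -4.30
0.555 101.7 -4.60 -0.61
0.604 101.8 -5.00 0.58
0.654 101.9 -5.70 2.26
0.705 102.0 -4.55 3.79
0.754 102.1 -4.40 4.38
0.805 102.2 -4.24 5.02
0.856 102.3 -3.25 4.61
0.854 102.3 -3.96 4.71
0.801 102.4 -3.46 4.15
0.750 102.5 -2.40 5.13
0.701 102.5 -2.03 4.26
0.650 102.5 -0.45 5.21
0.601 102.5 0.84 4.00
0.552 102.4 2.24 2.64
0.502 102.3 3.75 2.27
0.451 102.2 3.79 2.14
0.400 102.2 4.05 1.77"""
D=np.array([list(map(float,l.split())) for l in T.split("\n")]); fw=np.arange(len(D))<12
for ob in (0,3,5,6,7,8):
  for kf in (0,1):
    el=1.335-D[:,0]; b=D[:,1]*np.cos(el)+ob; z=D[:,1]*np.sin(el)
    L=1.335-np.arctan2(z,b); M=(b*D[:,3]-z*D[:,2])
    f=lambda p:(np.where(fw,p[0],p[1])+(p[3] if kf else 12.5)*np.maximum(0,d(L)-p[2])*dp(L)-M)/104
    r=least_squares(f,[0,-100,12,12.5]); print(ob,kf,np.round(r.x,2),"home %.1f"%(12.5*(19.1-r.x[2])),"rms %.2f"%r.fun.std())
E
python3 bite2.py
```

```text
0 0 [ -35.1  -158.48   11.87   12.5 ] home 90.4 rms 0.59
0 1 [ -34.89 -157.43   11.44   10.77] home 95.7 rms 0.46
3 0 [ -49.43 -162.99   11.96   12.5 ] home 89.3 rms 0.45
3 1 [ -44.4  -157.23   11.89   12.04] home 90.1 rms 0.44
5 0 [ -45.94 -151.61   12.12   12.5 ] home 87.3 rms 0.44
5 1 [ -50.73 -157.09   12.18   12.96] home 86.5 rms 0.43
6 0 [ -44.25 -145.98   12.2    12.5 ] home 86.3 rms 0.46
6 1 [ -53.89 -157.01   12.32   13.44] home 84.8 rms 0.43
7 0 [ -42.59 -140.4    12.27   12.5 ] home 85.4 rms 0.50
7 1 [ -57.05 -156.93   12.45   13.95] home 83.1 rms 0.42
8 0 [ -40.96 -134.84   12.34   12.5 ] home 84.5 rms 0.55
8 1 [ -60.2  -156.84   12.59   14.47] home 81.4 rms 0.42
```

```bash
sed -i 's/h=np.array(\[.4667,.0994,.07\])/h=np.array([.4672,.0934,.07])/' rd.py
python3 -m handwheel '0 0 0 -0.1313 0 0 60;0 0 0 -0.1313 0 0 60;0 0 0 -0.1313 0 0 60;0 0 0 -0.1313 0 0 60;0 0 0 -0.1313 0 0 60;0 0 0 -0.1313 0 0 60;0 0 0 0 0 0 60'; python3 -m handwheel '0 0 -45 0 0 0 60;0 0 -45 0 0 0 60;0 0 -45 0 0 0 60;0 0 -45 0 0 0 60;0 0 0 0 0 0 60;0 0 0 0 0 0 60';python3 w.py w9; python3 - <<'E'
from h import *
np.set_printoptions(precision=1,suppress=True)
u=np.array([np.cos(np.radians(4.85)),np.sin(np.radians(4.85))]);w=np.array([-u[1],u[0]])
for n in ("w8","w9"):
    c=dict(np.load(n+".npz"));P=cloud(c)
    q=P.reshape(-1,3); q=q[np.isfinite(q[:,0])]; d=q[:,:2]-[.4785,-.0481]
    a=d@u*1000; b=d@w*1000-110; z=q[:,2]*1000
    for lo in range(80,200,10):
        s=(z>=lo)&(z<lo+10)&(b>20)&(b<90)&(abs(a)<30)
        if s.sum()>5: print(n,lo,s.sum(),"x",np.percentile(a[s],[1,99]),"y",np.percentile(b[s],[1,50,99]))
    s=(z>4)&(z<13)&(b>-80)&(b<80)&(abs(a)<45);  print("base y",np.percentile(b[s],[.2,99.8]),"x",np.percentile(a[s],[.2,99.8]))
E
```

```text
clock: 21.3
position: [0.4777, -0.0474, 0.2409]
ee_rot: [0.477, 0.522, -0.478, 0.521]
ft_force: [-1.2, 0.4, -0.3]
grip_width: 0.704
clock: 21.9
position: [0.4624, 0.1327, 0.2415]
ee_rot: [0.478, 0.521, -0.479, 0.52]
ft_force: [-0.3, -1.5, 0.2]
grip_width: 0.7
21.95 [0.4628 0.1313 0.2415] [[-0.0013  0.9966  0.0828]
 [-0.0005  0.0828 -0.9966]
 [-1.     -0.0013  0.0004]] [ 0.4438  0.0649 -0.8343  1.775   0.0495  1.3246 -0.3187] [ 0.1968 -0.3839  0.3518]
w8 80 556 x [-19.3  19.7] y [22.9 30.2 38.9]
w8 90 193 x [-9.  10.2] y [33.4 36.2 42.4]
w8 100 200 x [-8.6 10.3] y [37.2 39.9 46.1]
w8 110 244 x [-8.8 10.3] y [41.1 43.9 50.7]
w8 120 269 x [-9.3 10.3] y [45.1 47.6 53.6]
w8 130 310 x [-9.  10.3] y [48.5 51.6 58.2]
w8 140 293 x [-8.7 10.3] y [52.6 55.1 61. ]
w8 150 392 x [-9.7 11.3] y [55.  57.2 66.5]
w8 160 523 x [-10.2  11.3] y [57.7 60.9 69.7]
w8 170 621 x [-9.5 11.3] y [61.5 64.8 79.4]
w8 180 742 x [-9.3 10. ] y [65.4 70.4 78.7]
base y [-50.2  61.2] x [-34.7  35.3]
w9 80 146 x [-19.1  20.6] y [23.8 30.3 39.9]
w9 170 92 x [-9.9 10.8] y [72.3 79.6 80.4]
w9 180 442 x [-9.1 10.8] y [66.8 73.8 79.8]
base y [-47.6  62.1] x [-34.1  35.8]
```

```bash
sleep 0.1
```

```text
(no output)
```

View pics/w9.png

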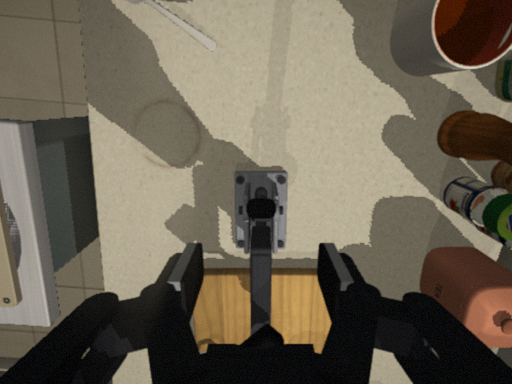

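```bash
python3 -m handwheel '30 0 0 0 0 0 60;30 0 0 0 0 0 60;33 0 0 0 0 0 60;0 0 0 0 0 0 60;0 0 0 0 0 0 40;0 0 0 0 0 0 25;0 0 0 0 0 0 25' 20; python3 -m handwheel '0 0 0 0 0 0 15;0 0 0 0 0 0 15;0 0 0 0 0 0 15;0 0 0 0 0 0 15' 20;python3 rd.py
python3 - <<'E'
import numpy as np
f=lambda l:104*np.array([np.cos(1.335-l),np.sin(1.335-l)])
L=list(np.arange(.13,1.34,.05))
for a,b in zip(L,L[1:]):
    d=f(b)-f(a); print(round(b,2),"x %.1f z %.1f"%(-d[1],-d[0]),end="; ")
E
```

```text
clock: 22.65
position: [0.464, 0.1319, 0.1508]
ee_rot: [0.479, 0.52, -0.478, 0.521]
ft_force: [-0.2, 1.2, 0.6]
grip_width: 0.294
clock: 23.05
position: [0.4631, 0.1323, 0.1506]
ee_rot: [0.478, 0.521, -0.478, 0.521]
ft_force: [-5.0, 0.7, 6.7]
grip_width: 0.252
clk 23.05 lever 0.140 rad 106.7 F(b,z) 1.09 6.72 Ftan 1.45 Frad 6.65 Fx -5.0 Tx -0.139
0.18 x 2.0 z -4.8; 0.23 x 2.2 z -4.7; 0.28 x 2.5 z -4.6; 0.33 x 2.7 z -4.5; 0.38 x 2.9 z -4.3; 0.43 x 3.1 z -4.2; 0.48 x 3.3 z -4.0; 0.53 x 3.5 z -3.8; 0.58 x 3.7 z -3.7; 0.63 x 3.9 z -3.5; 0.68 x 4.0 z -3.3; 0.73 x 4.2 z -3.1; 0.78 x 4.3 z -2.8; 0.83 x 4.5 z -2.6; 0.88 x 4.6 z -2.4; 0.93 x 4.7 z -2.2; 0.98 x 4.8 z -1.9; 1.03 x 4.9 z -1.7; 1.08 x 5.0 z -1.4; 1.13 x 5.1 z -1.2; 1.18 x 5.1 z -0.9; 1.23 x 5.2 z -0.7; 1.28 x 5.2 z -0.4; 1.33 x 5.2 z -0.2;
```

```bash
python3 -m handwheel '2 -0.5 -4.8 0 0 0 15;2.2 0 -4.7 0 0 0 15;2.5 0 -4.6 0 0 0 15;0 0 0 0 0 0 15' >/dev/null; python3 rd.py
python3 -m handwheel '2.7 0 -4.5 0 0 0 15;0 0 0 0 0 0 15' >/dev/null; python3 rd.py
python3 -m handwheel '2.9 0 -4.3 0 0 0 15;0 0 0 0 0 0 15' >/dev/null; python3 rd.py
python3 -m handwheel '3.1 0 -4.2 0 0 0 15;0 0 0 0 0 0 15' >/dev/null; python3 rd.py
python3 -m handwheel '3.3 0 -4 0 0 0 15;0 0 0 0 0 0 15' >/dev/null; python3 rd.py
python3 -m handwheel '3.5 0 -3.8 0 0 0 15;0 0 0 0 0 0 15' >/dev/null; python3 rd.py
python3 -m handwheel '1.8 0 -1.9 0 0 0 15;0 0 0 0 0 0 15' >/dev/null; python3 rd.py
python3 -m handwheel '1.9 0 -1.8 0 0 0 15;0 0 0 0 0 0 15' >/dev/null; python3 rd.py
python3 -m handwheel '1.9 0 -1.8 0 0 0 15;0 0 0 0 0 0 15' >/dev/null; python3 rd.py
python3 -m handwheel '2 0 -1.7 0 0 0 15;0 0 0 0 0 0 15' >/dev/null; python3 rd.py
python3 -m handwheel '4 0 -3.3 0 0 0 15;0 0 0 0 0 0 15' >/dev/null; python3 rd.py
python3 -m handwheel '4.2 0 -3.1 0 0 0 15;0 0 0 0 0 0 15' >/dev/null; python3 rd.py
python3 -m handwheel '4.3 0 -2.8 0 0 0 15;0 0 0 0 0 0 15' >/dev/null; python3 rd.py
python3 -m handwheel '4.5 0 -2.6 0 0 0 15;0 0 0 0 0 0 15' >/dev/null; python3 rd.py
python3 -m handwheel '4.6 0 -2.4 0 0 0 15;0 0 0 0 0 0 15' >/dev/null; python3 rd.py
```

```text
clk 23.45 lever 0.292 rad 106.5 F(b,z) 2.24 3.26 Ftan -0.29 Frad 3.95 Fx -0.6 Tx 0.291
clk 23.65 lever 0.341 rad 106.3 F(b,z) 2.04 3.20 Ftan 0.04 Frad 3.79 Fx -0.5 Tx 0.270
clk 23.85 lever 0.389 rad 106.2 F(b,z) 2.70 3.59 Ftan -0.09 Frad 4.49 Fx 0.8 Tx 0.378
clk 24.05 lever 0.438 rad 106.0 F(b,z) 1.62 3.70 Ftan 1.04 Frad 3.90 Fx 2.5 Tx 0.432
clk 24.25 lever 0.486 rad 105.9 F(b,z) 3.28 3.00 Ftan -0.48 Frad 4.42 Fx 2.1 Tx 0.359
clk 24.45 lever 0.535 rad 105.8 F(b,z) 1.93 2.00 Ftan 0.01 Frad 2.78 Fx 2.8 Tx 0.386
clk 24.65 lever 0.558 rad 105.8 F(b,z) 1.15 3.00 Ftan 1.33 Frad 2.93 Fx 3.6 Tx 0.174
clk 24.85 lever 0.585 rad 105.7 F(b,z) 1.51 1.92 Ftan 0.37 Frad 2.41 Fx 4.8 Tx 0.227
clk 25.05 lever 0.610 rad 105.8 F(b,z) 1.16 1.98 Ftan 0.71 Frad 2.18 Fx 4.9 Tx 0.131
clk 25.25 lever 0.636 rad 105.7 F(b,z) -0.02 2.82 Ftan 2.18 Frad 1.80 Fx 5.5 Tx 0.110
clk 25.45 lever 0.685 rad 105.8 F(b,z) 0.65 2.72 Ftan 1.77 Frad 2.16 Fx 5.6 Tx 0.112
clk 25.65 lever 0.734 rad 105.8 F(b,z) 0.68 3.76 Ftan 2.72 Frad 2.68 Fx 5.6 Tx 0.008
clk 25.85 lever 0.782 rad 105.9 F(b,z) 0.42 5.81 Ftan 4.72 Frad 3.41 Fx 4.7 Tx -0.067
clk 26.05 lever 0.831 rad 105.9 F(b,z) 0.71 6.62 Ftan 5.45 Frad 3.82 Fx 5.1 Tx -0.025
clk 26.25 lever 0.880 rad 105.9 F(b,z) 0.34 6.10 Ftan 5.33 Frad 2.98 Fx 4.4 Tx -0.066
```

```bash
python3 -m handwheel '4.7 0 -2.2 0 0 0 15;0 0 0 0 0 0 15' >/dev/null; python3 rd.py
python3 -m handwheel '4.8 0 -1.9 0 0 0 15;0 0 0 0 0 0 15' >/dev/null; python3 rd.py
python3 -m handwheel '4.9 0 -1.7 0 0 0 15;0 0 0 0 0 0 15' >/dev/null; python3 rd.py
python3 -m handwheel '5 0 -1.4 0 0 0 15;0 0 0 0 0 0 15' >/dev/null; python3 rd.py
python3 -m handwheel '5.1 0 -1.2 0 0 0 15;0 0 0 0 0 0 15' >/dev/null; python3 rd.py
python3 -m handwheel '5.1 0 -0.9 0 0 0 15;0 0 0 0 0 0 15' >/dev/null; python3 rd.py
python3 -m handwheel '5.2 0 -0.7 0 0 0 15;0 0 0 0 0 0 15' >/dev/null; python3 rd.py
```

```text
clk 26.45 lever 0.929 rad 106.0 F(b,z) 0.01 5.73 Ftan 5.26 Frad 2.27 Fx 4.7 Tx -0.026
clk 26.65 lever 0.978 rad 106.1 F(b,z) 0.75 5.98 Ftan 5.35 Frad 2.79 Fx 5.0 Tx 0.033
clk 26.85 lever 1.027 rad 106.1 F(b,z) 0.45 4.93 Ftan 4.56 Frad 1.92 Fx 6.2 Tx 0.185
clk 27.05 lever 1.077 rad 106.2 F(b,z) 1.79 4.47 Ftan 3.87 Frad 2.88 Fx 5.1 Tx 0.259
clk 27.25 lever 1.127 rad 106.2 F(b,z) 3.01 3.03 Ftan 2.34 Frad 3.58 Fx 6.1 Tx 0.357
clk 27.45 lever 1.176 rad 106.3 F(b,z) 2.36 3.33 Ftan 2.91 Frad 2.85 Fx 5.9 Tx 0.430
clk 27.65 lever 1.226 rad 106.3 F(b,z) 2.05 1.59 Ftan 1.36 Frad 2.21 Fx 6.8 Tx 0.638
```

```bash
python3 -m handwheel '5.2 0 -0.4 0 0 0 15;0 0 0 0 0 0 15' >/dev/null; python3 rd.py
python3 -m handwheel '3 0 -0.2 0 0 0 15;0 0 0 0 0 0 15' >/dev/null; python3 rd.py
python3 -m handwheel '3 0 0 0 0 0 15;0 0 0 0 0 0 15' >/dev/null; python3 rd.py
cat > bite3.py <<'E'
import numpy as np
from scipy.optimize import least_squares
d=lambda l:20*np.cos(1.2-l)+np.sqrt(900-400*np.sin(1.2-l)**2)-30.75
dp=lambda l:(d(l+1e-4)-d(l-1e-4))/2e-4
T="""0.292 106.5 2.24 3.26
0.341 106.3 2.04 3.20
0.389 106.2 2.70 3.59
0.438 106.0 1.62 3.70
0.486 105.9 3.28 3.00
0.535 105.8 1.93 2.00
0.558 105.8 1.15 3.00
0.585 105.7 1.51 1.92
0.610 105.8 1.16 1.98
0.636 105.7 -0.02 2.82
0.685 105.8 0.65 2.72
0.734 105.8 0.68 3.76
0.782 105.9 0.42 5.81
0.831 105.9 0.71 6.62
0.880 105.9 0.34 6.10
0.929 106.0 0.01 5.73
0.978 106.1 0.75 5.98
1.027 106.1 0.45 4.93
1.077 106.2 1.79 4.47
1.127 106.2 3.01 3.03
1.176 106.3 2.36 3.33
1.226 106.3 2.05 1.59"""
D=np.array([list(map(float,l.split())) for l in T.split("\n")])
for ob in (-4,-2,0,2,4):
  for oz in (-2,0,2):
    el=1.335-D[:,0]; b=D[:,1]*np.cos(el)+ob; z=D[:,1]*np.sin(el)+oz
    L=1.335-np.arctan2(z,b); M=(b*D[:,3]-z*D[:,2])
    f=lambda p:(p[0]+12.5*np.maximum(0,d(L)-p[1])*dp(L)-M)/106
    r=least_squares(f,[0,13]); C=np.linalg.inv(r.jac.T@r.jac)*r.fun.var(); print(ob,oz,np.round(r.x,2),"home %.1f +- %.1f"%(12.5*(19.1-r.x[1]),12.5*C[1,1]**.5),"rms %.2f"%r.fun.std(),np.round(r.fun,1) if oz==0==ob else "")
E
python3 bite3.py
```

```text
clk 27.85 lever 1.277 rad 106.3 F(b,z) 4.09 1.57 Ftan 1.33 Frad 4.18 Fx 6.7 Tx 0.661
clk 28.05 lever 1.304 rad 106.3 F(b,z) 3.40 -0.25 Ftan -0.36 Frad 3.39 Fx 6.9 Tx 0.636
clk 28.25 lever 1.332 rad 106.3 F(b,z) 3.56 0.01 Ftan -0.00 Frad 3.56 Fx 7.2 Tx 0.738
-4 -2 [78.69 13.94] home 64.5 +- 3.1 rms 0.84 
-4 0 [56.36 13.67] home 67.9 +- 2.7 rms 0.75 
-4 2 [34.52 13.42] home 71.0 +- 2.4 rms 0.68 
-2 -2 [90.24 14.06] home 63.1 +- 3.2 rms 0.87 
-2 0 [68.27 13.79] home 66.3 +- 2.8 rms 0.76 
-2 2 [46.74 13.54] home 69.5 +- 2.4 rms 0.68 
0 -2 [101.54  14.17] home 61.7 +- 3.4 rms 0.90 
0 0 [79.91 13.91] home 64.9 +- 2.9 rms 0.79 [ 1.   0.7  0.8 -0.3  1.2  0.7 -0.6  0.4  0.  -0.9  1.   1.2 -0.1 -0.3
 -0.1 -0.2 -0.7 -0.5 -0.7 -0.1 -1.7 -1.2]
0 2 [58.69 13.66] home 68.0 +- 2.5 rms 0.69 
2 -2 [112.6   14.27] home 60.4 +- 3.7 rms 0.95 
2 0 [91.3  14.01] home 63.6 +- 3.1 rms 0.83 
2 2 [70.36 13.77] home 66.6 +- 2.7 rms 0.72 
4 -2 [124.5  14.4] home 58.8 +- 3.7 rms 1.00 
4 0 [104.84  14.15] home 61.8 +- 3.2 rms 0.87 
4 2 [82.15 13.88] home 65.2 +- 2.7 rms 0.76
```

```bash
python3 -m handwheel '2 0 0 0 0 0 15;0 0 0 0 0 0 15' >/dev/null; python3 rd.py
python3 -m handwheel '2 0 0 0 0 0 15;0 0 0 0 0 0 15' >/dev/null; python3 rd.py
python3 -m handwheel '2 0 0 0 0 0 15;0 0 0 0 0 0 15' >/dev/null; python3 rd.py
```

```text
clk 28.45 lever 1.351 rad 106.3 F(b,z) 5.56 -1.01 Ftan -0.92 Frad 5.57 Fx 7.9 Tx 0.691
clk 28.65 lever 1.357 rad 106.3 F(b,z) 0.31 18.11 Ftan 18.11 Frad -0.08 Fx -0.5 Tx -0.034
clk 28.85 lever 1.368 rad 106.5 F(b,z) -1.28 30.49 Ftan 30.43 Frad -2.29 Fx -4.5 Tx -0.482
```

```bash
sed -i 's/for ob in (-4,-2,0,2,4)/for ob in (-1,1,3)/; s/for oz in (-2,0,2)/for oz in (4,5,6)/' bite3.py; python3 bite3.py
sed -i 's/for ob in (0,3,5,6,7,8):/for ob in (6,8,10):/; s/z=D\[:,1\]\*np.sin(el)$/z=D[:,1]*np.sin(el)+5/' bite2.py; python3 bite2.py
```

```text
-1 4 [31.99 13.37] home 71.6 +- 2.2 rms 0.63 
-1 5 [21.9  13.26] home 73.0 +- 2.2 rms 0.63 
-1 6 [12.01 13.15] home 74.4 +- 2.2 rms 0.64 
1 4 [44.04 13.49] home 70.2 +- 2.3 rms 0.64 
1 5 [34.05 13.38] home 71.5 +- 2.2 rms 0.62 
1 6 [24.25 13.27] home 72.9 +- 2.2 rms 0.61 
3 4 [53.11 13.56] home 69.3 +- 2.3 rms 0.66 
3 5 [42.03 13.43] home 70.8 +- 2.1 rms 0.63 
3 6 [31.11 13.31] home 72.3 +- 2.1 rms 0.61 
6 0 [ -48.67 -175.76   11.65   12.5 ] home 93.2 rms 0.51
6 1 [ -44.48 -170.98   11.58   12.09] home 93.9 rms 0.50
8 0 [ -46.38 -165.79   11.8    12.5 ] home 91.3 rms 0.49
8 1 [ -50.9  -170.94   11.86   12.96] home 90.5 rms 0.49
10 0 [ -44.17 -155.93   11.94   12.5 ] home 89.5 rms 0.54
10 1 [ -57.31 -170.9    12.13   13.88] home 87.1 rms 0.48
```

```bash
python3 -m handwheel '-3 0 0 0 0 0 15;0 0 0 0 0 0 15' >/dev/null; python3 rd.py
python3 -m handwheel '0 0 0 0 0 0 60;0 0 0 0 0 0 60;0 0 0 0 0 0 60;0 0 0 0 0 0 60' >/dev/null; python3 rd.py; python3 -m handwheel '-40 0 0 0 0 0 60;-45 0 0 0 0 0 60;-45 0 0 0 0 0 60;-45 0 0 0 0 0 60;0 0 0 0 0 0 60;0 0 0 0 0 0 60'; python3 w.py w10;python3 - <<'E'
from h import *
import cv2
from workcell import cams
c=cams.camera("side"); np.savez("side10.npz",**c); cv2.imwrite("pics/side10.png",cv2.resize(c["color"][120:260,200:360],(800,700),interpolation=cv2.INTER_CUBIC)[:600])
np.set_printoptions(precision=1,suppress=True)
u=np.array([np.cos(np.radians(4.85)),np.sin(np.radians(4.85))]);w=np.array([-u[1],u[0]])
c=dict(np.load("w10.npz"));P=cloud(c)
q=P.reshape(-1,3); q=q[np.isfinite(q[:,0])]; d=q[:,:2]-[.4785,-.0481]
a=d@u*1000; b=d@w*1000-110; z=q[:,2]*1000
for lo in range(50,180,10):
    s=(b>=lo)&(b<lo+10)&(abs(a)<6)
    if s.sum()>5: print("y",lo,"z",np.percentile(z[s],[5,50,95]))
E
```

```text
clk 29.05 lever 1.357 rad 106.4 F(b,z) 4.77 -2.62 Ftan -2.51 Frad 4.83 Fx 7.1 Tx 1.096
clk 29.45 lever 1.362 rad 105.5 F(b,z) -0.94 -0.11 Ftan -0.13 Frad -0.94 Fx -0.3 Tx -0.041
clock: 30.05
position: [0.4571, 0.1985, 0.2245]
ee_rot: [0.479, 0.52, -0.478, 0.521]
ft_force: [-0.3, -0.4, -0.3]
grip_width: 0.704
30.1 [0.4565 0.1982 0.2234] [[-0.0005  0.9964  0.0852]
 [-0.0007  0.0852 -0.9964]
 [-1.     -0.0005  0.0006]] [ 0.3334  0.1362 -0.8898  1.7626  0.1102  1.2952 -0.4968] [-0.3817  0.109   0.015 ]
y 50 z [75.7 76.6 77.8]
y 60 z [75.7 76.9 77.9]
y 70 z [76.1 77.1 78.3]
y 80 z [76.9 77.7 78.7]
y 90 z [76.9 77.9 79. ]
y 100 z [77.2 78.2 79.3]
y 110 z [77.6 80.1 82.2]
y 120 z [80.4 81.5 82.6]
y 130 z [ 0.1 81.7 82.9]
y 140 z [ 81.3 305.9 311.2]
y 150 z [-0.1  1.5 80.4]
y 160 z [-0.3  0.8  2. ]
y 170 z [-0.5  0.6  2. ]
```

```bash
sleep 0.1
```

```text
(no output)
```

View pics/w10.png

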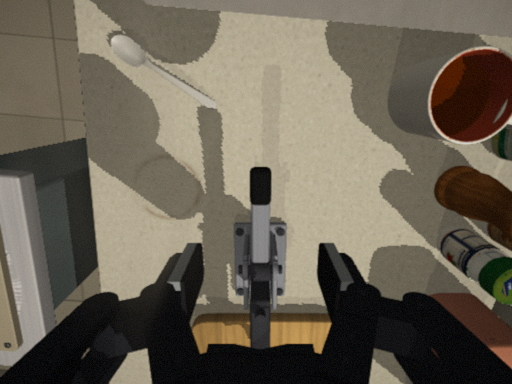

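View pics/side10.png

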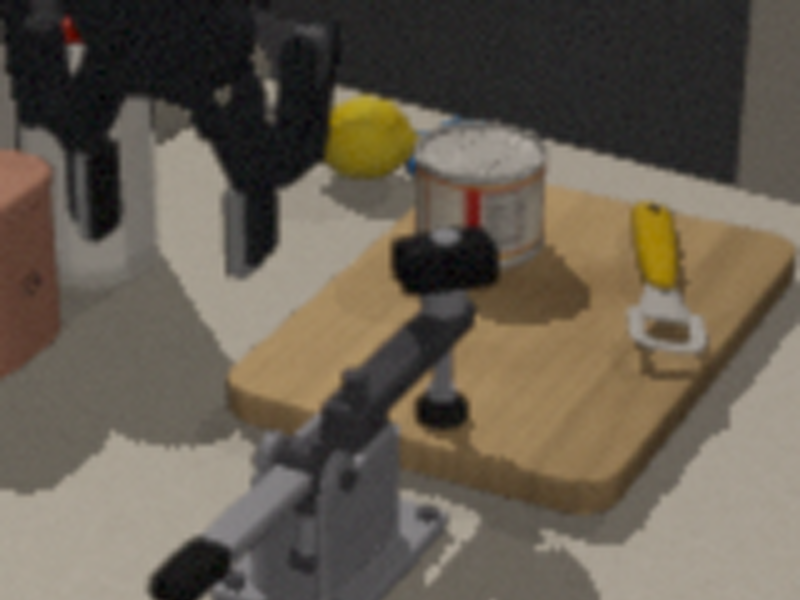

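The lever lies level. Its measured slope of 0.032 rad corresponds to 1.30 on the joint, which is home. The foot is on the board and the gripper is clear.

```bash
python3 - <<'E'
from workcell import hand_in
print(hand_in())
E
```

```text
the job is handed in; nothing more can be done
None
```

The board is clamped and the job is handed in at about 30 s. The foot force is estimated at 71–75 N, inferred from the wrist readings because it can't be measured directly.

**What I did**
- I turned the knob about 1.19 rad clockwise with the foot free.
- I then swung the lever part-way down as a trial. It bit early, at an estimated 86–90 N if pushed home.
- I opened the lever again and turned the knob back 0.42 rad, leaving it at about 0.77 rad.
- Last, I pushed the lever fully home and let go.

**Last checks**
- **Lever:** in the wrist depth picture its slope is 0.032 rad, which corresponds to 1.30, i.e. home. The side picture shows the foot on the board and the gripper clear of everything.
- **Bite and force:** on the final closing it bit at about 0.6 rad and peaked at about 5.4 N. A fit to that stroke gives about 71–72 N. The earlier trial, corrected for the turn back, gives about 74–75 N.
- **Board:** it had not moved when last measured, before the final closing. It, the tin and the opener look unmoved in the last side picture, which I judged by eye. The mug, teaspoon and mill I did not re-measure.

**What disagreed**
- The base plate measured about 6 mm off where the knob's position puts it. I used the knob-based frame, which agreed with the lever.
- My lever readings from the gripper's position were about 0.05 rad too high at the stop. I corrected for that in the final fit.
- Gripping the knob pulled the arm down slightly, so the lever started at about 0.08 rad and later 0.13 rad instead of 0.

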